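# Clear the offcuts off the tray into its tilt-out bin

## Robot

A 7-joint arm with a two-finger parallel gripper is mounted at the origin on the work surface. World frame = base frame: x ahead of the robot, y to its left, z up, the work surface at z = 0. Lengths are in m, angles in rad, forces in N, time in s.
With the tool pointing down it reaches from about 0.425 to 0.975 m from the base axis. Payload 16.7 kg.
Tool frame: the origin (TCP) lies midway between the tips of the shut fingers; the grasp point (between the pads) lies 19 mm behind it; z points along the fingers, y is the line along which they close (so a half turn about z gives the same grasp; the last joint's range is limited). The gripper opens to 85 mm and grips with 20 to 120 N. Pads are 22 mm wide; open, the fingers measure 114 mm over their backs; the gripper's body (76 mm by 85 mm) begins 54 mm behind the grasp point. The pads swing forward as they close: fully open they stand 13 mm farther back than shut.
Start: joints at [1.073, 0.426, 0.074, 1.606, -0.034, 1.111, -0.067], TCP at [0.23, -0.635, 0.208] pointing down, gripper open.
Joint ranges: [-2.85, 2.85], [-0.5, 2.14], [-1.23, 1.37], [0.21, 2.46], [-1.02, 4.16], [0.16, 2.05], [-2.73, 2.73]. Speed limits (rad/s): [1.89, 1.89, 2.39, 2.39, 3.01, 3.01, 3.01].

## Interface

Orientations are given as a unit quaternion [x, y, z, w].
In Python, from rig import env gives the robot as it stands. The module is installed in compiled form; this text tells all that it offers.
- The arm moves only by the tool apply_moves, never from a script. Its argument "plan" is text: rows parted by semicolons, each of 7 numbers parted by spaces: the closure, from -1 (fully open) to 1 (shut), then the shift along the world's x, y, z scaled (see below), then the turn, a rotation vector about the world's x, y, z scaled (see below). A call has 1 to 5 rows; each row shifts and turns the commanded pose from where the row before left it; what a row does not reach is not made up. The controller multiplies each number of a shift by 3 cm and each number of a turn by 6 degrees. A row lasts 1/8 s, in which the tool goes at most 62.5 mm and 10.7 degrees, less where a joint would pass 70% of its speed; a pose out of reach is approached as far as the arm can. A call with a number of a shift or a turn outside -1 to 1 is refused whole. A call with a gripper value outside its range is refused whole. The fingers move at their own pace and stop on an object; "squeeze" is the grip in N (left out, the last holds). Time passes only in rows, so rows that do not move let the fingers close. It gives the time, the measured TCP pose, the force, the opening and the grip force at its end, in the units of the state.
- env.get_obs(): the state, without advancing time (a new reading comes with each control period).
- env.read_camera(name): name is "side" or "top"; returns the picture (384x512x3 uint8, red, green, blue); there is no depth.
- env.camera_model(name): a dict with "fx", "fy", "cx", "cy" (pixels), "T" (4x4, takes a point from camera to world coordinates). Camera axes: x right, y up, looking along -z (the intrinsics and any distortion apply to the point x, -y, -z); pixel columns grow to the right and rows downward; lengths in m; the calibration is good to about 2 mm. A picture is of the moment at which its call begins. camera_model takes no time and is no camera call.
- env.finish_job(): hands the job in; it is judged then, once.
The state is a dict: "t": time; "joint_pos": joint angles; "joint_velocities": joint speeds; "joint_efforts": joint torques, N m; "ee_pos": TCP position; "tcp_rot": TCP orientation; "ft_force": force on the tool from outside, world axes, zero at the start; "ft_torque": the same for the moment, N m; "finger_gap": finger opening in m; "grasp_force": force on a finger pad.
Only numpy, scipy, OpenCV 4.12 (cv2) and the standard library are available. Lean on these libraries where they do the work, as an engineer would, in place of code of your own. Each camera call takes 0.05 s, during which the arm holds its last target. There are 200 camera calls.

## Task

Three wooden offcuts are left on the white tray, two of them jammed into its back corners. Tilt out the bin in the tray's front, get all three offcuts off the tray and into the bin, then push the bin fully shut with the offcuts inside; leave the jar, the headshell and the protractor where they are.

Things in the scene. Friction and masses are not known exactly. Their poses are not given: they have to be found in the camera images.
- tray: White slick plastic tray unit, fixed on an 18 mm thick cherry board. 150 mm deep (x), 216 wide (y), 125 high. Origin: centre of its underside; x points to its back, its open front faces -x (roughly to the robot). The tray floor is its top, at z = 101 mm, from x = -75 (front edge, no rim) to 60 mm and y = -90 to 90 mm; the back and side rims round it stand 24 mm above it.
- notch (a point): Centre of a finger notch in the middle of the tray floor's front edge (tray x = -59, z = 101 mm): 44 mm wide (y), 32 deep (x from the front edge at -75 to -43), cut right through the 6 mm floor into the bin below. A fingertip put down it is behind the bin's front panel and can pull the panel out.
- bin (a joint): Tilt of the bin (rad): 0 shut (front panel upright), grows as its top tips forward (tray -x), hard stop at 0.8. Hinged along y at the foot of the front (tray x = -70, z = 10 mm). Stays where left; about 2 N at the panel's top moves it. Fully out, the mouth between tray edge and panel top is 60 mm wide, 190 long; things falling off the tray's front edge slide down into it.
- bin_top (a point): Middle of the top edge of the bin's front panel (white, 216 mm wide, 94 tall, 5 thick, no handle). Moves with the bin: shut, tray x = -78, z = 99 mm; fully out, tray x = -140, z = 66 mm. Shut, the bin runs back under the tray floor. To shut it, push it back from in front with a finger reaching 20 mm or more below this edge.
- bin_in (a point): Middle of the bin's inside floor; moves with the bin. Its axes are the tray's when the bin is shut (x to the back, z up). Inside, the bin spans x from -40 to 37 mm and y from -95 to 95 mm, and its front panel reaches z = 85 mm.
- square: Wood offcut, a block 34 x 34 mm, sawn by eye, 14 to 20 mm thick (feel for its top), 16 g, origin at the centre of its underside. Lies flat in a back corner of the tray, within 2 mm of both rims: no finger fits behind it. Pressed from above with a fingertip (5 to 15 N) it can be dragged away, as finger pads grip wood far better than the slick tray does.
- round: Wood offcut, a slice of dowel 34 mm in diameter, sawn by eye, 14 to 20 mm thick (feel for its top), 14 g, origin at the centre of its underside. Lies flat in the other back corner of the tray, as close to both rims, and can be dragged in the same way.
- long: Wood offcut, a bar 56 mm long (its x) and 24 mm wide (its y), 14 to 20 mm thick, 16 g, origin at the centre of its underside. Lies flat near the middle of the tray at any yaw.
- jar: Green glass jar with an aluminium twist cap, closed, 68 mm diameter, 85 mm high, standing on the board beside the tray; origin at the centre of its underside. To be left alone.
- headshell: Silver headshell with a black cartridge, about 60 x 30 x 22 mm, lying on the board beside the tray; origin under its middle. To be left alone.
- protractor: Flat black aluminium half-round protractor, 121 mm by 60 mm by 4 mm, lying on the board beside the tray; origin under its middle. To be left alone.
There are look-alikes about, which are no part of the job. Leave any orange look-alike of the long alone.

How it is judged:
By the outcome, as a careful person would: the job done as asked, in the order asked, and still so for the second after the job is handed in, with the robot touching nothing.
It also fails if it takes over 58 s, if anything falls off the work surface, if the arm or the gripper's body presses on something with over 40 N, if the wrist force passes 120 N, or if a joint passes its speed limit or range.

## Working session

There is one attempt and no reset: what is moved stays moved. The work goes in short steps, Python scripts to look and compute and a tool call to move; the robot and the scene stay as the last step left them, time stands still between calls to the robot, and variables do not carry over. Pictures are saved under pics/ and viewed, at most 10 in all, crops included, and the job is handed in when it is done.

Besides the shell and the picture viewer there is one more tool, called after ">>>" in YAML: its name, and indented under it one key for each argument. apply_moves: Moves the arm, as the interface text tells. Its arguments: {"type":"object","properties":{"plan":{"type":"string"},"squeeze":{"type":"number"}},"required":["plan"]}

```bash
mkdir -p pics; cat > h.py <<'E'
import numpy as np, cv2
from rig import env
def snap(name,fn,crop=None,scale=1):
    im=env.read_camera(name)[:,:,::-1]
    cv2.imwrite('pics/raw_'+fn,im)
    if crop: x0,y0,x1,y1=crop; im=im[y0:y1,x0:x1]
    if scale!=1: im=cv2.resize(im,None,fx=scale,fy=scale,interpolation=cv2.INTER_CUBIC)
    cv2.imwrite('pics/'+fn,im)
def ray(name,u,v,z):
    m=env.camera_model(name);T=np.array(m['T'])
    d=T[:3,:3]@np.array([(u-m['cx'])/m['fx'],-(v-m['cy'])/m['fy'],-1]);o=T[:3,3]
    return o+d*(z-o[2])/d[2]
def proj(name,p):
    m=env.camera_model(name);T=np.array(m['T'])
    c=T[:3,:3].T@(np.array(p)-T[:3,3]);return m['cx']+m['fx']*c[0]/-c[2], m['cy']-m['fy']*c[1]/-c[2]
E
python3 - <<'E'
from h import *
snap('top','a.png',scale=1.5);snap('side','b.png',scale=1.5)
for n in('top','side'):
    print({k:np.round(v,3) if k!='T' else np.round(v,3).tolist() for k,v in env.camera_model(n).items()})
o=env.get_obs();print(o['t'],o['ee_pos'],o['tcp_rot'],o['ft_force'],o['finger_gap'])
E
```

```text
{'fx': np.float64(362.635), 'fy': np.float64(362.635), 'cx': np.float64(254.507), 'cy': np.float64(192.411), 'T': [[-0.004, 0.989, -0.145, 0.387], [-1.0, 0.001, 0.031, 0.095], [0.03, 0.145, 0.989, 0.996], [0.0, 0.0, 0.0, 1.0]]}
{'fx': np.float64(370.001), 'fy': np.float64(370.001), 'cx': np.float64(244.223), 'cy': np.float64(192.048), 'T': [[0.904, 0.228, -0.362, 0.197], [-0.427, 0.458, -0.779, -0.594], [-0.012, 0.859, 0.512, 0.54], [0.0, 0.0, 0.0, 1.0]]}
0.1 [ 0.2298461  -0.63425851  0.20729999] [ 9.84927395e-01  1.72967419e-01 -1.46414510e-04 -5.26941960e-04] [ 0.34594317  0.29458584 -0.3112178 ] 0.08552238798101928
```

View pics/a.png

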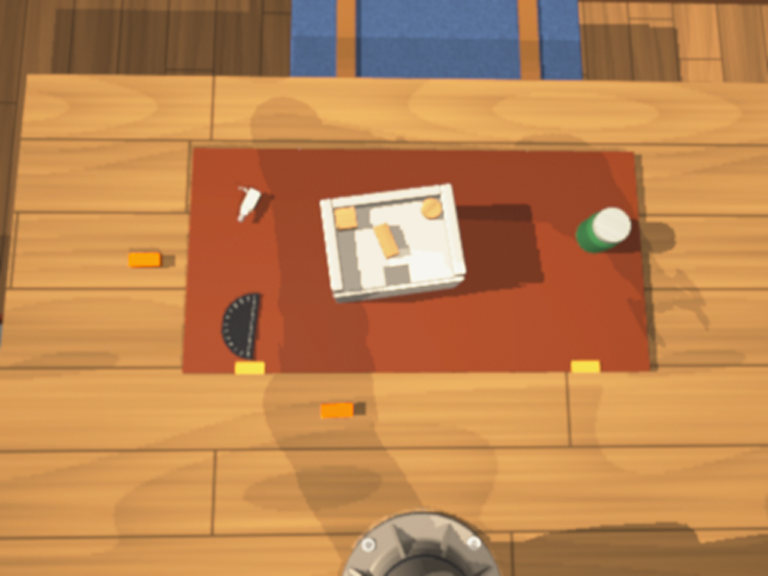

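View pics/b.png

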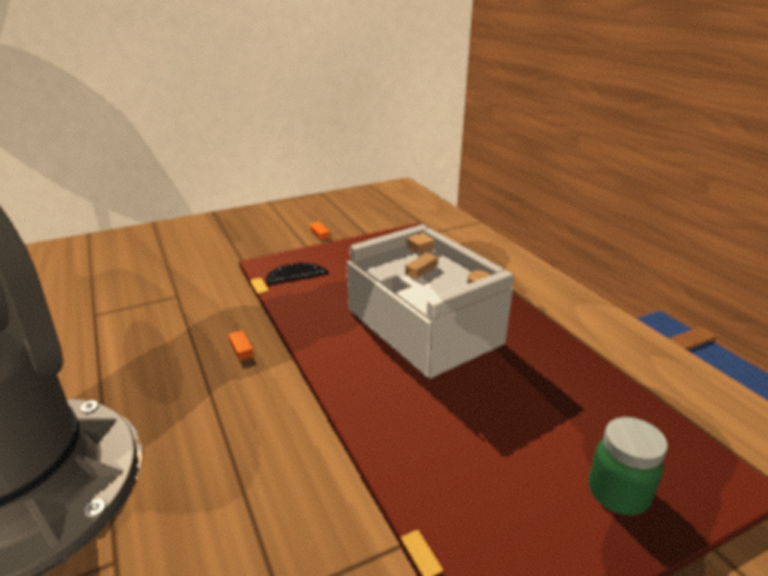

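The top picture (at 1.5x) shows the tray centred at about (393,243). The square is at (345,217), the round at (431,208), the long at (386,240) and the notch at (397,275). The two orange bars at (145,260) and (337,410) lie off the tray, so they are the look-alikes. The long is the wood-coloured bar on the tray. I'll confirm it in an enlarged crop.

```bash
python3 - <<'E'
import cv2
im=cv2.imread('pics/raw_a.png')[115:207,205:317]
cv2.imwrite('pics/c.png',cv2.resize(im,None,fx=6.5,fy=6.5,interpolation=cv2.INTER_CUBIC))
E
```

```text
(no output)
```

View pics/c.png

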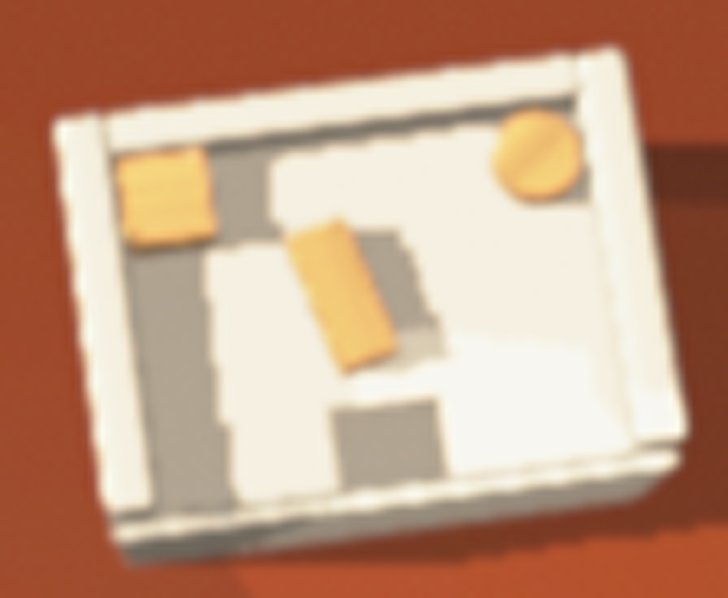

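```bash
cat >> h.py <<'E'
def c2r(cu,cv): return 205+(cu+.5)/6.5-.5, 115+(cv+.5)/6.5-.5
TR=None
def tw(p,tr):
    c,s=np.cos(tr[2]),np.sin(tr[2]); return np.array([tr[0]+c*p[0]-s*p[1],tr[1]+s*p[0]+c*p[1],p[2]+.018])
def wt(p,tr):
    c,s=np.cos(tr[2]),np.sin(tr[2]); d=np.array(p[:2])-tr[:2]; return np.array([c*d[0]+s*d[1],-s*d[0]+c*d[1]])
E
python3 - <<'E'
from h import *
from scipy.optimize import least_squares
P=[((.075,.108,.125),(55,120)),((.075,-.108,.125),(621,47)),((-.075,-.108,.125),(687,435)),((-.075,.108,.125),(106,512)),
((-.043,.022,.101),(333,408)),((-.043,-.022,.101),(438,398))]
f=lambda tr:np.concatenate([np.array(proj('top',tw(p,tr)))-c2r(*q) for p,q in P])
r=least_squares(f,[.55,.1,0]);tr=r.x;print(tr,np.degrees(tr[2]),r.fun.round(2))
for n,q in dict(sq=[(118,158),(207,148),(215,238),(132,247)],rd=[(494,157),(581,150),(540,110),(540,202)],lg=[(288,237),(343,220),(397,352),(347,373)]).items():
    w=[ray('top',*c2r(*a),.119+.017) for a in q]
    print(n,np.mean(w,0).round(4),wt(np.mean(w,0),tr).round(4),[np.round(wt(a,tr)*1000,1).tolist() for a in w])
np.save('tr.npy',tr)
for p in [(-.059,0,.101),(-.078,0,.099),(-.14,0,.066)]: print(tw(p,tr).round(4))
E
```

```text
[0.59819897 0.05188595 0.13811722] 7.913534053703008 [ 0.06  0.07  0.39  0.12  0.16 -0.05  0.14  0.3  -1.12  0.19  0.37 -0.65]
sq [0.6301 0.1272 0.136 ] [0.0419 0.0702] [[59.7, 86.8], [59.1, 53.2], [24.1, 54.9], [24.9, 86.1]]
rd [ 0.6475 -0.0128  0.136 ] [ 0.0399 -0.0708] [[41.3, -53.8], [39.6, -87.0], [57.2, -74.0], [21.6, -68.4]]
lg [0.5928 0.0614 0.136 ] [-0.0041  0.0102] [[20.9, 27.7], [24.6, 6.3], [-28.2, -6.5], [-33.6, 13.2]]
[0.5398 0.0438 0.119 ]
[0.5209 0.0411 0.117 ]
[0.4595 0.0326 0.084 ]
```

>>> apply_moves:
  plan: "1 0.45 1 0 0 0 -1; 1 0.45 1 0 0 0 -1; 1 0.45 1 0 0 0 0; 1 0.45 1 0 0 0 0; 1 0.45 1 0 0 0 0"
  squeeze: 30

```text
t: 0.72
ee_pos: [0.2978, -0.4834, 0.2077]
tcp_rot: [0.998, 0.069, -0.0, -0.0]
ft_force: [0.7, 0.1, 0.7]
finger_gap: 0.0
grasp_force: 0.0
```

>>> apply_moves:
  plan: "1 0.45 1 0 0 0 0; 1 0.45 1 0 0 0 0; 1 0.45 1 0 0 0 0; 1 0.45 1 0 0 0 0; 1 0.45 1 0 0 0 0"

```text
t: 1.35
ee_pos: [0.3652, -0.3335, 0.2078]
tcp_rot: [0.998, 0.069, -0.0, -0.0]
ft_force: [0.6, -0.9, -0.4]
finger_gap: -0.0003
grasp_force: 0.0
```

>>> apply_moves:
  plan: "1 0.45 1 0 0 0 0; 1 0.45 1 0 0 0 0; 1 0.45 1 0 0 0 0; 1 0.45 1 0 0 0 0; 1 0.45 1 0 0 0 0"

```text
t: 1.98
ee_pos: [0.4327, -0.1835, 0.2078]
tcp_rot: [0.998, 0.069, -0.0, -0.0]
ft_force: [0.6, 0.8, 0.1]
finger_gap: 0.0001
grasp_force: 0.0
```

>>> apply_moves:
  plan: "1 0.45 1 0 0 0 0; 1 0.45 1 0 0 0 0; 1 0.45 1 0 0 0 0; 1 0.45 1 0 0 0 0; 1 0.45 1 0 0 0 0"

```text
t: 2.6
ee_pos: [0.5002, -0.0336, 0.2077]
tcp_rot: [0.998, 0.069, -0.0, -0.0]
ft_force: [0.4, -0.3, -0.0]
finger_gap: -0.0
grasp_force: 0.0
```

>>> apply_moves:
  plan: "1 0.44 0.86 -0.5 0 0 0; 1 0.44 0.86 -0.5 0 0 0; 1 0.44 0.86 -0.5 0 0 0; 1 0 0 -0.75 0 0 0; 1 0 0 0 0 0 0"

```text
t: 3.22
ee_pos: [0.5384, 0.0428, 0.1389]
tcp_rot: [0.998, 0.069, -0.002, -0.0]
ft_force: [-0.3, -0.6, 0.7]
finger_gap: 0.0002
grasp_force: 0.0
```

```bash
python3 - <<'E'
from h import *
snap('side','d.png',(215,130,355,235),5.5)
E
```

```text
(no output)
```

View pics/d.png

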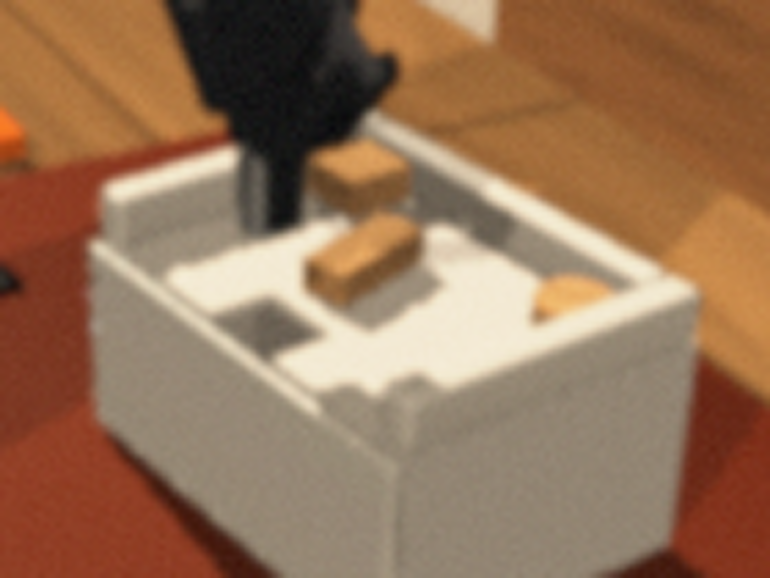

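```bash
python3 - <<'E'
from h import *
tr=np.load('tr.npy')
f=lambda p:np.round((np.array(proj('side',p))-[215,130])*5.5)
print('tcp',f([.5384,.0428,.1389]),'below',f([.5384,.0428,.119]))
for p in [(-.043,.022,.101),(-.043,-.022,.101),(-.075,-.022,.101),(-.075,.022,.101),(-.075,-.108,.125),(.075,-.108,.125),(-.075,.108,.125)]: print(p,f(tw(p,tr)))
E
```

```text
tcp [264. 278.] below [263. 321.]
(-0.043, 0.022, 0.101) [266. 287.]
(-0.043, -0.022, 0.101) [329. 330.]
(-0.075, -0.022, 0.101) [265. 353.]
(-0.075, 0.022, 0.101) [203. 308.]
(-0.075, -0.108, 0.125) [404. 398.]
(0.075, -0.108, 0.125) [699. 283.]
(-0.075, 0.108, 0.125) [ 93. 180.]
```

The side crop shows the notch at crop (268,325), but the dark fingertip ends at (280,228), about 50 px above where the TCP projects. I'll check this from above before going down.

```bash
python3 - <<'E'
from h import *
snap('top','e.png')
t=cv2.imread('pics/raw_e.png')[100:215,195:325]; s=cv2.imread('pics/raw_d.png')[140:200,235:295]
t=cv2.resize(t,(450,398),interpolation=cv2.INTER_CUBIC); s=cv2.resize(s,(340,398),interpolation=cv2.INTER_CUBIC)
cv2.imwrite('pics/f.png',np.hstack([t,s]))
k=450/130
print([np.round((np.array(proj('top',p))-[195,100])*k) for p in ([.5384,.0428,.1389],[.5384,.0428,.212],[.5384,.0428,.119])])
E
```

```text
[array([243., 283.]), array([250., 263.]), array([242., 288.])]
```

View pics/f.png

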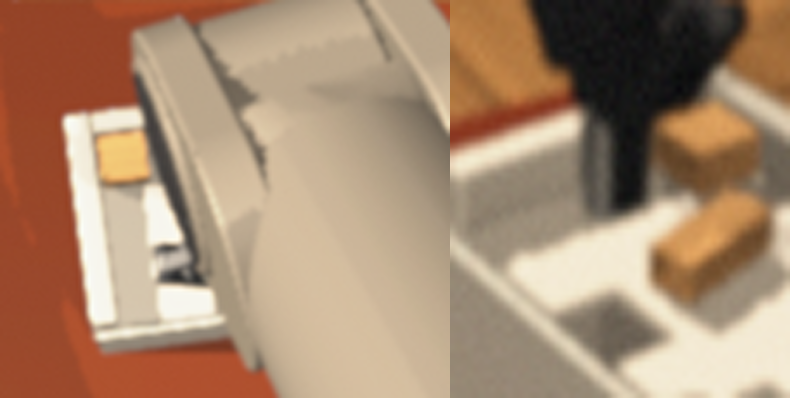

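```bash
python3 - <<'E'
from h import *
o=[]
for a,b,(x0,y0,x1,y1) in (('b','d',(215,110,335,220)),('a','e',(190,100,310,210))):
    d=cv2.absdiff(cv2.imread(f'pics/raw_{a}.png'),cv2.imread(f'pics/raw_{b}.png'))[y0:y1,x0:x1]
    o.append(cv2.resize(np.clip(d.astype(int)*3,0,255).astype(np.uint8),(396,363),interpolation=cv2.INTER_NEAREST))
cv2.imwrite('pics/g.png',np.hstack(o))
print(env.get_obs()['joint_pos'].round(3) if hasattr(env.get_obs()['joint_pos'],'round') else env.get_obs()['joint_pos'])
for p in ([.5384,.0428,.1389],[.5384,.0428,.16]): print((np.array(proj('side',p))-[215,110])*3.3)
E
```

```text
[ 0.107  0.307 -0.362  1.954  0.136  0.905 -1.756]
[158.45716117 232.95370048]
[158.8909185  205.25980696]
```

View pics/g.png

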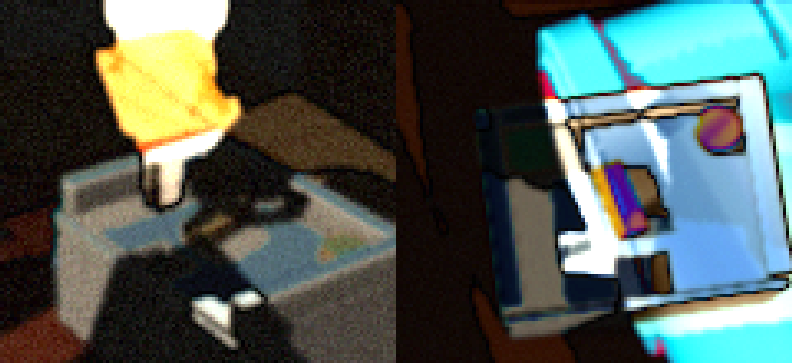

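Pixel evidence: the fingertip's u matches the prediction, but it appears about 8 px (about 20 mm) higher than the reported TCP. Touch will settle that. Going down into the notch gently.

>>> apply_moves:
  plan: "1 0 0 -0.4 0 0 0; 1 0 0 -0.4 0 0 0; 1 0 0 -0.4 0 0 0; 1 0 0 -0.3 0 0 0; 1 0 0 0 0 0 0"

```text
t: 3.95
ee_pos: [0.5392, 0.0429, 0.0946]
tcp_rot: [0.998, 0.069, -0.001, -0.0]
ft_force: [-0.2, 1.0, 0.0]
finger_gap: 0.0
grasp_force: 0.0
```

>>> apply_moves:
  plan: "1 -0.2 -0.03 0 0 0 0; 1 -0.2 -0.03 0 0 0 0; 1 -0.2 -0.03 0 0 0 0; 1 -0.2 -0.03 0 0 0 0; 1 0 0 0 0 0 0"

```text
t: 4.58
ee_pos: [0.5152, 0.0391, 0.0956]
tcp_rot: [0.998, 0.069, 0.0, 0.0]
ft_force: [0.7, 0.1, -0.2]
finger_gap: 0.0002
grasp_force: 0.0
```

```bash
python3 - <<'E'
from h import *
print(env.get_obs()['ft_force'])
snap('side','i.png',(215,130,335,235),6)
E
```

```text
[ 0.70804002  0.12425388 -0.18196441]
```

View pics/i.png

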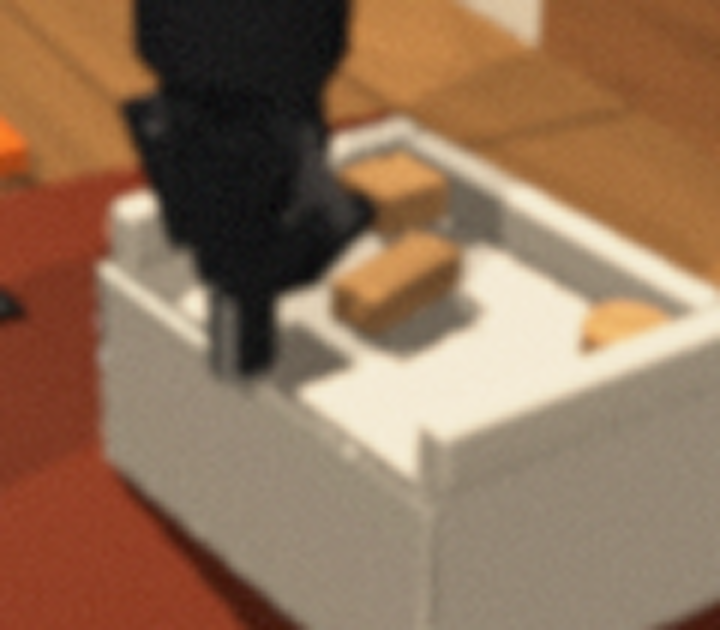

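The shut finger's tip is at crop (240,378), level with the panel's top edge and with no contact. So the real tip sits higher than the reported TCP. I'll measure the offset.

```bash
python3 - <<'E'
from h import *
tr=np.load('tr.npy')
for q in ((215+243/6,130+380/6),): 
    for z in (.0956,.112,.117,.122): 
        r=ray('side',*q,z); print(z,r.round(4),wt(r,tr).round(4))
print(wt([.5152,.0391],tr), wt([.5392,.0429],tr))
o=env.get_obs();print({k:np.round(v,4) for k,v in o.items()})
E
```

```text
0.0956 [0.5312 0.0653 0.0956] [-0.0645  0.0225]
0.112 [0.5188 0.041  0.112 ] [-0.0801  0.0001]
0.117 [0.515  0.0336 0.117 ] [-0.0849 -0.0067]
0.122 [0.5113 0.0261 0.122 ] [-0.0896 -0.0135]
[-0.08396891 -0.00123701] [-0.05967429 -0.00077749]
{'t': np.float64(4.625), 'joint_pos': array([ 0.1027,  0.3307, -0.3574,  2.0425,  0.1601,  0.794 , -1.782 ]), 'joint_velocities': array([-0.0012,  0.0079, -0.0007, -0.0098,  0.0016,  0.0014,  0.0001]), 'joint_efforts': array([ 1.02000e-01, -7.39587e+01, -3.65730e+00, -3.58523e+01,
       -1.82000e-02,  3.46000e-02,  9.90000e-03]), 'ee_pos': array([0.5156, 0.0392, 0.0956]), 'tcp_rot': array([9.976e-01, 6.910e-02, 2.000e-04, 0.000e+00]), 'ft_force': array([ 0.6866,  0.0413, -0.3319]), 'ft_torque': array([-0.0247, -0.0162,  0.0309]), 'grasp_force': np.float64(0.0), 'finger_gap': np.float64(-0.0002)}
```

>>> apply_moves:
  plan: "1 0.4 0.06 0 0 0 0; 1 0.4 0.06 0 0 0 0; 1 0 0 -0.35 0 0 0; 1 0 0 -0.35 0 0 0; 1 0 0 0 0 0 0"

```text
t: 5.25
ee_pos: [0.5385, 0.0427, 0.0731]
tcp_rot: [0.998, 0.069, -0.001, -0.0]
ft_force: [-0.3, -0.1, -0.1]
finger_gap: -0.0
grasp_force: 0.0
```

>>> apply_moves:
  plan: "1 -0.2 -0.03 -0.05 0 0 0; 1 -0.2 -0.03 -0.05 0 0 0; 1 -0.2 -0.03 -0.05 0 0 0; 1 -0.2 -0.03 -0.1 0 0 0; 1 0 0 0 0 0 0"

```text
t: 5.88
ee_pos: [0.5148, 0.039, 0.0667]
tcp_rot: [0.998, 0.069, -0.0, 0.0]
ft_force: [0.6, -0.4, 0.6]
finger_gap: 0.0006
grasp_force: 0.0
```

>>> apply_moves:
  plan: "1 -0.23 -0.03 -0.08 0 0 0; 1 -0.23 -0.03 -0.08 0 0 0; 1 -0.23 -0.03 -0.08 0 0 0; 1 -0.23 -0.03 -0.08 0 0 0"

```text
t: 6.38
ee_pos: [0.4875, 0.0356, 0.0571]
tcp_rot: [0.998, 0.069, -0.0, -0.0]
ft_force: [1.8, -0.5, 0.2]
finger_gap: 0.0002
grasp_force: 0.9
```

>>> apply_moves:
  plan: "1 -0.23 -0.03 -0.08 0 0 0"

```text
t: 6.5
ee_pos: [0.4806, 0.0347, 0.0548]
tcp_rot: [0.998, 0.069, 0.0, -0.0]
ft_force: [2.5, 0.5, 0.5]
finger_gap: 0.0002
grasp_force: 0.8
```

>>> apply_moves:
  plan: "1 -0.15 -0.02 0 0 0 0"

```text
t: 6.62
ee_pos: [0.4774, 0.0343, 0.0552]
tcp_rot: [0.998, 0.069, 0.001, -0.0]
ft_force: [11.9, 1.7, 4.3]
finger_gap: 0.0
grasp_force: 5.7
```

```bash
python3 - <<'E'
from h import *
tr=np.load('tr.npy')
o=env.get_obs();print(o['ft_force'],o['ee_pos'],wt(o['ee_pos'],tr))
snap('side','j.png',(205,130,345,235),5.5)
E
```

```text
[11.87897834  1.70280595  4.27879504] [0.4774271  0.03434932 0.05520956] [-0.12203617 -0.00074194]
```

View pics/j.png

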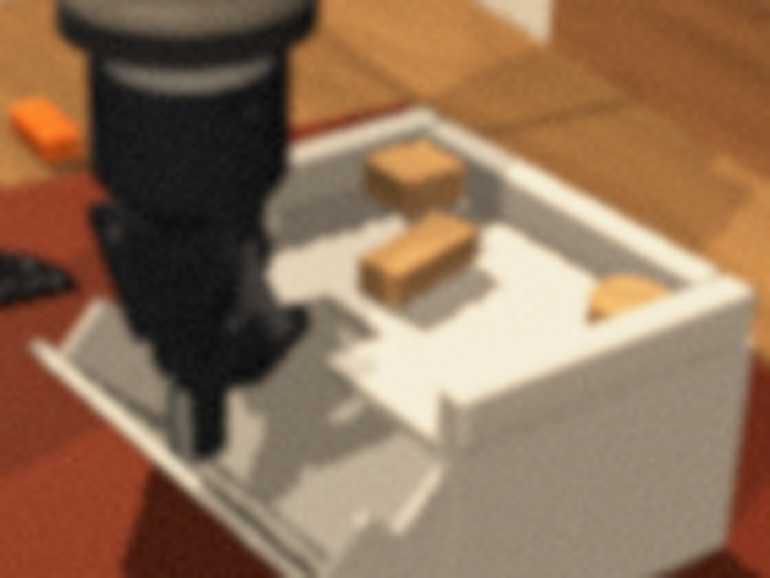

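The picture shows the bin fully out against its stop, with 12 N felt and the fingertip inside the panel at crop (195,450). I'll lift off and move over the long.

>>> apply_moves:
  plan: "1 0.2 0.03 0.3 0 0 0; 1 0.2 0.03 1 0 0 0; 1 1 0.1 1 0 0 0; 1 1 0.4 0.5 0 0 0; 1 1 0.4 0 0 0 0"

```text
t: 7.3
ee_pos: [0.5802, 0.0632, 0.1408]
tcp_rot: [0.998, 0.069, 0.001, 0.0]
ft_force: [-0.7, -0.3, 0.3]
finger_gap: 0.0003
grasp_force: 0.0
```

>>> apply_moves:
  plan: "1 0.45 0 0 0 0 0; 1 0 0 -0.3 0 0 0"

```text
t: 7.55
ee_pos: [0.5923, 0.0626, 0.1296]
tcp_rot: [0.998, 0.069, -0.0, -0.0]
ft_force: [-0.2, -0.4, -0.1]
finger_gap: 0.0
grasp_force: 0.0
```

>>> apply_moves:
  plan: "1 0 0 -0.2 0 0 0; 1 0 0 -0.15 0 0 0"

```text
t: 7.8
ee_pos: [0.5911, 0.0625, 0.1187]
tcp_rot: [0.998, 0.069, -0.001, 0.0]
ft_force: [-0.5, -0.7, 0.5]
finger_gap: -0.0002
grasp_force: 0.0
```

>>> apply_moves:
  plan: "1 0 0 -0.1 0 0 0"

```text
t: 7.92
ee_pos: [0.5917, 0.0627, 0.1161]
tcp_rot: [0.998, 0.069, -0.0, 0.0]
ft_force: [0.3, -0.5, 0.6]
finger_gap: -0.0002
grasp_force: 0.0
```

>>> apply_moves:
  plan: "1 0 0 -0.06 0 0 0"

```text
t: 8.05
ee_pos: [0.592, 0.0628, 0.1145]
tcp_rot: [0.998, 0.069, -0.0, 0.0]
ft_force: [0.1, -0.5, 0.0]
finger_gap: -0.0002
grasp_force: 0.0
```

>>> apply_moves:
  plan: "1 0 0 -0.06 0 0 0"

```text
t: 8.18
ee_pos: [0.5922, 0.063, 0.1129]
tcp_rot: [0.998, 0.069, 0.0, -0.0]
ft_force: [-1.0, -0.4, 0.5]
finger_gap: -0.0003
grasp_force: 0.0
```

>>> apply_moves:
  plan: "1 0 0 -0.06 0 0 0"

```text
t: 8.3
ee_pos: [0.5929, 0.0631, 0.1125]
tcp_rot: [0.998, 0.069, 0.001, 0.0]
ft_force: [-9.4, -2.4, 36.5]
finger_gap: 0.0001
grasp_force: 18.7
```

>>> apply_moves:
  plan: "1 0 0 -0.06 0 0 0"

```text
t: 8.43
ee_pos: [0.5937, 0.0632, 0.1124]
tcp_rot: [0.998, 0.069, 0.002, 0.0]
ft_force: [-15.8, -5.3, 58.5]
finger_gap: 0.0003
grasp_force: 29.3
```

>>> apply_moves:
  plan: "1 0 0 -0.06 0 0 0"

```text
t: 8.55
ee_pos: [0.5946, 0.0633, 0.1123]
tcp_rot: [0.998, 0.069, 0.003, 0.0]
ft_force: [-20.5, -4.5, 79.3]
finger_gap: -0.0
grasp_force: 40.0
```

>>> apply_moves:
  plan: "1 0 0 -0.05 0 0 0"

```text
t: 8.68
ee_pos: [0.5953, 0.0634, 0.1122]
tcp_rot: [0.998, 0.069, 0.004, 0.0]
ft_force: [-24.3, -6.4, 94.9]
finger_gap: 0.0002
grasp_force: 47.4
```

>>> apply_moves:
  plan: "1 0 0 0.22 0 0 0"

```text
t: 8.8
ee_pos: [0.5933, 0.0631, 0.1146]
tcp_rot: [0.998, 0.069, 0.002, 0.0]
ft_force: [-0.4, -0.9, -0.3]
finger_gap: 0.0004
grasp_force: 0.0
```

>>> apply_moves:
  plan: "1 0 0 -0.1 0 0 0"

```text
t: 8.93
ee_pos: [0.5936, 0.0632, 0.1123]
tcp_rot: [0.998, 0.069, 0.002, 0.0]
ft_force: [-20.1, -4.4, 73.6]
finger_gap: 0.0001
grasp_force: 36.1
```

>>> apply_moves:
  plan: "1 0 0 0.1 0 0 0; 1 0 0 0 0 0 0"

```text
t: 9.18
ee_pos: [0.5924, 0.063, 0.1127]
tcp_rot: [0.998, 0.069, 0.0, -0.0]
ft_force: [-3.5, -1.4, 12.8]
finger_gap: -0.0002
grasp_force: 6.2
```

>>> apply_moves:
  plan: "1 -0.3 0.21 0 0 0 0; 1 -0.3 0.21 0 0 0 0; 1 -0.3 0.21 0 0 0 0; 1 -0.3 0.21 0 0 0 0; 1 -0.3 0.21 0 0 0 0"

```text
t: 9.8
ee_pos: [0.5477, 0.0947, 0.1127]
tcp_rot: [0.998, 0.069, 0.001, -0.0]
ft_force: [1.3, 0.2, 7.7]
finger_gap: 0.0001
grasp_force: 4.0
```

```bash
python3 - <<'E'
from h import *
tr=np.load('tr.npy')
snap('side','k.png')
im=cv2.imread('pics/raw_k.png');h=cv2.cvtColor(im,cv2.COLOR_BGR2HSV)
m=cv2.inRange(h,(8,80,60),(22,255,255))
m[:135]=0;m[235:]=0;m[:,:225]=0;m[:,340:]=0
n,l,s,c=cv2.connectedComponentsWithStats(m)
for i in range(1,n):
    if s[i,4]>15: 
        r=ray('side',*c[i],.119+.01); print(s[i],c[i].round(1),r.round(3),wt(r,tr).round(3))
o=env.get_obs();print(o['ft_force'],o['ee_pos'],wt(o['ee_pos'],tr))
E
```

```text
[225 135  27  52 571] [234.4 150.9] [0.555 0.237 0.129] [-0.018  0.189]
[ 270  135   70   46 1905] [312.8 150.5] [0.742 0.145 0.129] [0.155 0.073]
[271 155  19  15 229] [279.9 161.8] [0.63  0.125 0.129] [0.041 0.068]
[247 166  24  18 249] [258.6 174.9] [0.55  0.088 0.129] [-0.042  0.042]
[312 179  15  10  95] [317.9 183. ] [ 0.652 -0.007  0.129] [ 0.045 -0.065]
[225 207  31  28  61] [238.7 219.9] [ 0.432 -0.058  0.129] [-0.18  -0.086]
[324 206  16  29  50] [335.1 222.9] [ 0.592 -0.148  0.129] [-0.034 -0.197]
[-0.77561361 -0.54567859  7.2856822 ] [0.54655342 0.0955978  0.11267825] [-0.04513554  0.05040606]
```

>>> apply_moves:
  plan: "1 -0.4 -0.055 0 0 0 0; 1 -0.4 -0.055 0 0 0 0; 1 -0.4 -0.055 0 0 0 0; 1 -0.4 -0.055 0 0 0 0; 1 -0.4 -0.055 0 0 0 0"

```text
t: 10.48
ee_pos: [0.4862, 0.086, 0.112]
tcp_rot: [0.998, 0.069, -0.0, 0.0]
ft_force: [-0.7, 0.9, 0.3]
finger_gap: -0.0002
grasp_force: 0.0
```

```bash
cat >> h.py <<'E'
def blobs(fn):
    tr=np.load('tr.npy'); snap('side',fn)
    m=cv2.inRange(cv2.cvtColor(cv2.imread('pics/raw_'+fn),cv2.COLOR_BGR2HSV),(8,80,60),(22,255,255))
    m[:140]=0;m[240:]=0;m[:,:225]=0;m[:,340:]=0
    n,l,s,c=cv2.connectedComponentsWithStats(m)
    for i in range(1,n):
        if s[i,4]>15:
            r=ray('side',*c[i],.131); print(s[i],c[i].round(1),wt(r,tr).round(3))
    o=env.get_obs();print(o['ft_force'].round(1),o['ee_pos'].round(4),wt(o['ee_pos'],tr).round(4))
E
python3 -c "
from h import *
blobs('l.png')"
```

```text
[ 245  140   95   41 1944] [303.8 152.1] [0.126 0.075]
[270 154  20  16 231] [279.8 161.8] [0.039 0.065]
[225 177   7  10  27] [228.3 182.9] [-0.123  0.046]
[312 179  15  10  93] [317.9 183.1] [ 0.042 -0.068]
[232 195  20  22 199] [241.8 205.2] [-0.148 -0.049]
[314 205  26  35  72] [331.1 226.7] [-0.051 -0.204]
[225 207  38  33  70] [242.3 223.1] [-0.181 -0.102]
[-1.7  0.1 -0.6] [0.4847 0.0857 0.1119] [-0.1077  0.0491]
```

>>> apply_moves:
  plan: "1 0 0 0.93 0 0 0; 1 0.94 0.24 0 0 0 0; 1 0.94 0.24 0 0 0 0; 1 0.94 0.25 0 0 0 0; 1 0.94 0.25 0 0 0 0"

```text
t: 11.15
ee_pos: [0.6006, 0.1157, 0.14]
tcp_rot: [0.998, 0.069, -0.0, 0.0]
ft_force: [-0.1, -0.4, 0.5]
finger_gap: 0.0003
grasp_force: 0.0
```

>>> apply_moves:
  plan: "1 0.94 0.25 0 0 0 0; 1 0 0 -0.3 0 0 0; 1 0 0 -0.3 0 0 0; 1 0 0 0 0 0 0"

```text
t: 11.65
ee_pos: [0.6269, 0.1226, 0.1213]
tcp_rot: [0.998, 0.069, -0.001, 0.0]
ft_force: [1.1, -0.1, -0.2]
finger_gap: 0.0001
grasp_force: 0.0
```

>>> apply_moves:
  plan: "1 0 0 -0.05 0 0 0; 1 0 0 -0.05 0 0 0"

```text
t: 11.9
ee_pos: [0.6282, 0.123, 0.1198]
tcp_rot: [0.998, 0.069, 0.0, -0.0]
ft_force: [-0.2, 0.8, -0.3]
finger_gap: -0.0002
grasp_force: 0.0
```

>>> apply_moves:
  plan: "1 0 0 -0.06 0 0 0; 1 0 0 -0.04 0 0 0"

```text
t: 12.15
ee_pos: [0.6281, 0.1231, 0.1164]
tcp_rot: [0.998, 0.069, 0.0, -0.0]
ft_force: [-0.1, 0.7, 0.3]
finger_gap: 0.0004
grasp_force: 0.0
```

>>> apply_moves:
  plan: "1 0 0 -0.05 0 0 0; 1 0 0 -0.02 0 0 0"

```text
t: 12.4
ee_pos: [0.6286, 0.1232, 0.1152]
tcp_rot: [0.998, 0.069, 0.001, -0.0]
ft_force: [-4.0, -1.0, 15.9]
finger_gap: -0.0002
grasp_force: 7.9
```

>>> apply_moves:
  plan: "1 -0.2 -0.04 0 0 0 0; 1 -0.3 -0.055 0 0 0 0; 1 -0.4 -0.065 0 0 0 0; 1 -0.4 -0.055 0 0 0 0; 1 -0.4 -0.055 0 0 0 0"

```text
t: 13.02
ee_pos: [0.5779, 0.1153, 0.1152]
tcp_rot: [0.998, 0.069, 0.001, -0.0]
ft_force: [1.0, -0.0, 7.5]
finger_gap: -0.0001
grasp_force: 3.9
```

```bash
python3 -c "
from h import *
blobs('m.png')"
```

```text
[225 140  35  47 675] [239.3 151.7] [-0.012  0.174]
[ 271  140   69   41 1519] [315.6 153.8] [0.144 0.05 ]
[254 162  20  14 202] [263.5 168.1] [-0.015  0.06 ]
[312 179  15  10  93] [317.8 183.2] [ 0.042 -0.068]
[229 199  23  19 202] [240.  207.6] [-0.156 -0.054]
[225 207  33  31  59] [240.7 221.6] [-0.181 -0.096]
[315 206  25  34  74] [331.3 227. ] [-0.051 -0.205]
[-1.6 -0.1  6.4] [0.5766 0.1151 0.1152] [-0.0127  0.0656]
```

>>> apply_moves:
  plan: "1 -0.4 -0.055 0 0 0 0; 1 -0.4 -0.055 0 0 0 0; 1 -0.4 -0.055 0 0 0 0; 1 -0.4 -0.055 0 0 0 0; 1 -0.4 -0.055 0 0 0 0"

```text
t: 13.7
ee_pos: [0.5178, 0.107, 0.1152]
tcp_rot: [0.998, 0.069, 0.001, -0.0]
ft_force: [1.3, -0.4, 7.7]
finger_gap: -0.0002
grasp_force: 4.1
```

>>> apply_moves:
  plan: "1 -0.4 -0.055 0 0 0 0; 1 -0.4 -0.055 0 0 0 0; 1 -0.4 -0.055 0 0 0 0"

```text
t: 14.08
ee_pos: [0.4802, 0.1016, 0.1141]
tcp_rot: [0.998, 0.069, -0.0, 0.0]
ft_force: [0.4, -0.4, 0.3]
finger_gap: -0.0001
grasp_force: 0.0
```

```bash
python3 -c "
from h import *
blobs('n.png')"
```

```text
[ 240  140  100   41 2050] [300.8 152. ] [0.12 0.08]
[225 176   9  11  38] [229.1 180.9] [-0.116  0.053]
[312 179  15  10  93] [317.8 183.1] [ 0.042 -0.068]
[230 188  23  30 429] [241.4 201.5] [-0.141 -0.036]
[225 207  38  33  79] [243.7 224.1] [-0.181 -0.106]
[314 206  26  34  70] [330.1 227.9] [-0.055 -0.205]
[-1.7 -0.4 -0.3] [0.4789 0.1014 0.114 ] [-0.1114  0.0654]
```

>>> apply_moves:
  plan: "1 0 0 0.9 0 0 0; 1 0.92 -0.61 0 0 0 0; 1 0.92 -0.61 0 0 0 0; 1 0.92 -0.61 0 0 0 0; 1 0.92 -0.61 0 0 0 0"

```text
t: 14.75
ee_pos: [0.5922, 0.0279, 0.1411]
tcp_rot: [0.998, 0.069, -0.0, -0.0]
ft_force: [0.0, -0.1, 0.0]
finger_gap: -0.0001
grasp_force: 0.0
```

>>> apply_moves:
  plan: "1 0.9 -0.61 0 0 0 0; 1 0.9 -0.61 0 0 0 0; 1 0 0 -0.3 0 0 0; 1 0 0 -0.35 0 0 0; 1 0 0 0 0 0 0"

```text
t: 15.38
ee_pos: [0.6443, -0.0073, 0.1207]
tcp_rot: [0.998, 0.07, -0.001, -0.0]
ft_force: [-0.1, -0.4, 0.6]
finger_gap: -0.0001
grasp_force: 0.0
```

>>> apply_moves:
  plan: "1 0 -0.03 -0.06 0 0 0; 1 0 -0.03 -0.04 0 0 0"

```text
t: 15.62
ee_pos: [0.6455, -0.0097, 0.1191]
tcp_rot: [0.998, 0.069, 0.0, 0.0]
ft_force: [1.2, -0.5, 0.5]
finger_gap: -0.0001
grasp_force: 0.0
```

>>> apply_moves:
  plan: "1 0 0 -0.05 0 0 0; 1 0 0 -0.02 0 0 0"

```text
t: 15.88
ee_pos: [0.6455, -0.0098, 0.1167]
tcp_rot: [0.998, 0.069, 0.0, -0.0]
ft_force: [-0.1, -0.9, -0.3]
finger_gap: -0.0003
grasp_force: 0.0
```

>>> apply_moves:
  plan: "1 0 0 -0.05 0 0 0; 1 0 0 -0.02 0 0 0"

```text
t: 16.12
ee_pos: [0.6455, -0.0098, 0.1145]
tcp_rot: [0.998, 0.069, -0.0, -0.0]
ft_force: [1.0, 0.0, -0.3]
finger_gap: 0.0
grasp_force: 0.0
```

>>> apply_moves:
  plan: "1 0 0 -0.05 0 0 0; 1 0 0 -0.02 0 0 0"

```text
t: 16.38
ee_pos: [0.6454, -0.0098, 0.1123]
tcp_rot: [0.998, 0.069, -0.0, -0.0]
ft_force: [1.1, 0.1, 0.2]
finger_gap: -0.0001
grasp_force: 0.0
```

>>> apply_moves:
  plan: "1 0 0 -0.05 0 0 0; 1 0 0 -0.02 0 0 0"

```text
t: 16.62
ee_pos: [0.6455, -0.0098, 0.1103]
tcp_rot: [0.998, 0.069, -0.0, -0.0]
ft_force: [0.4, -0.0, 0.7]
finger_gap: -0.0006
grasp_force: 0.5
```

Touching lightly (grasp force 0.5). One more small step.

>>> apply_moves:
  plan: "1 0 0 -0.03 0 0 0; 1 0 0 0 0 0 0"

```text
t: 16.88
ee_pos: [0.6459, -0.0098, 0.1102]
tcp_rot: [0.998, 0.069, 0.001, 0.0]
ft_force: [-1.7, 0.4, 8.2]
finger_gap: 0.0
grasp_force: 3.9
```

>>> apply_moves:
  plan: "1 0 0 -0.02 0 0 0; 1 -0.2 0 0 0 0 0; 1 -0.3 -0.03 0 0 0 0; 1 -0.4 -0.05 0 0 0 0; 1 -0.4 -0.055 0 0 0 0"

```text
t: 17.5
ee_pos: [0.6077, -0.0137, 0.1102]
tcp_rot: [0.998, 0.069, 0.002, -0.0]
ft_force: [2.9, 0.6, 10.0]
finger_gap: 0.0002
grasp_force: 5.1
```

>>> apply_moves:
  plan: "1 -0.4 -0.055 0 0 0 0; 1 0 0 0 0 0 0"

```text
t: 17.75
ee_pos: [0.5948, -0.0156, 0.1102]
tcp_rot: [0.998, 0.069, 0.001, 0.0]
ft_force: [-3.8, -0.6, 13.4]
finger_gap: -0.0001
grasp_force: 7.0
```

```bash
python3 -c "
from h import *
blobs('o.png')"
```

```text
[ 225  140   62   47 1001] [248.7 149.7] [0.016 0.17 ]
[318 140  22  41 714] [330.  157.2] [0.16  0.014]
[294 187  15   8  65] [300.8 190.9] [-0.012 -0.073]
[230 193  23  25 325] [241.7 205.2] [-0.148 -0.049]
[225 207  38  33  59] [241.9 222.5] [-0.181 -0.099]
[314 206  26  34  68] [331.1 226.8] [-0.051 -0.204]
[-3.6 -0.9 14.5] [ 0.595  -0.0156  0.1102] [-0.0125 -0.0664]
```

Round follows. Continue off the edge.

>>> apply_moves:
  plan: "1 -0.4 -0.055 0 0 0 0; 1 -0.4 -0.055 0 0 0 0; 1 -0.4 -0.055 0 0 0 0; 1 -0.4 -0.055 0 0 0 0; 1 -0.4 -0.055 0 0 0 0"

```text
t: 18.42
ee_pos: [0.5358, -0.0236, 0.1101]
tcp_rot: [0.998, 0.069, 0.002, 0.0]
ft_force: [3.2, 0.2, 9.5]
finger_gap: 0.0003
grasp_force: 4.9
```

>>> apply_moves:
  plan: "1 -0.4 -0.055 0 0 0 0; 1 -0.4 -0.055 0 0 0 0; 1 -0.4 -0.055 0 0 0 0; 1 -0.1 0 0.9 0 0 0; 1 -0.5 0 0.9 0 0 0"

```text
t: 19.05
ee_pos: [0.48, -0.0287, 0.1632]
tcp_rot: [0.998, 0.069, -0.0, -0.0]
ft_force: [1.2, -0.1, 0.5]
finger_gap: 0.0001
grasp_force: 0.0
```

```bash
python3 -c "
from h import *
blobs('p.png')
im=cv2.imread('pics/raw_p.png')[130:240,205:345]
cv2.imwrite('pics/q.png',cv2.resize(im,None,fx=5.4,fy=5.4,interpolation=cv2.INTER_CUBIC))"
```

```text
[225 140  17  21 278] [231.4 150.1] [-0.024  0.194]
[ 270  140   70   41 1567] [314.4 153.4] [0.143 0.053]
[225 159  21  28  75] [233.1 172.3] [-0.087  0.084]
[230 193  23  25 326] [241.6 205.2] [-0.148 -0.049]
[225 207  38  33  61] [242.8 223.2] [-0.181 -0.102]
[314 206  26  34  74] [331.2 226.8] [-0.051 -0.204]
[ 0.2 -0.7  4.2] [ 0.4796 -0.0286  0.1663] [-0.1285 -0.0634]
```

View pics/q.png

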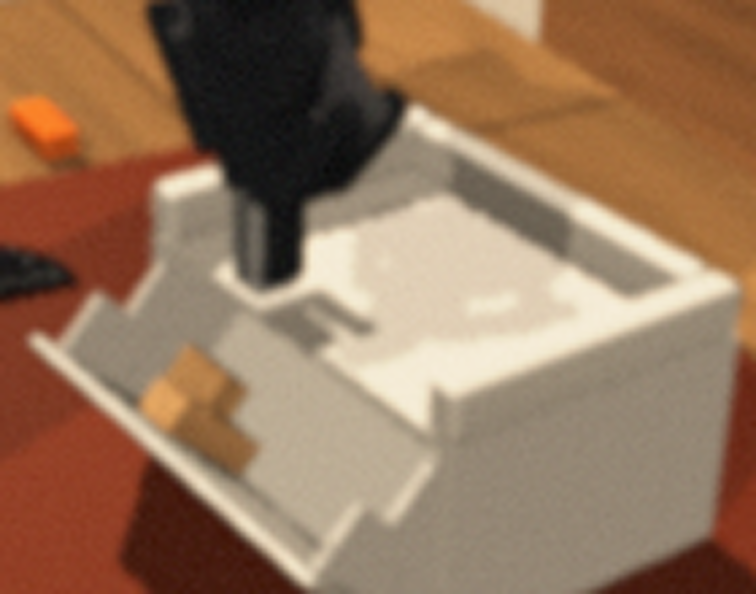

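The tray is empty. The long and the square are visible in the bin at crop (200,410), and the round should be hidden behind the panel on the right. I'll move aside to check from the top.

>>> apply_moves:
  plan: "1 -0.2 -1 0 0 0 0; 1 -0.2 -1 0 0 0 0; 1 -0.2 -1 0 0 0 0; 1 -0.2 -1 0 0 0 0; 1 -0.2 -1 0 0 0 0"

```text
t: 19.73
ee_pos: [0.4499, -0.1796, 0.1627]
tcp_rot: [0.998, 0.069, -0.0, -0.0]
ft_force: [-0.1, 0.3, -0.6]
finger_gap: -0.0001
grasp_force: 0.0
```

>>> apply_moves:
  plan: "1 0 -1 0 0 0 0; 1 0 -1 0 0 0 0"

```text
t: 19.98
ee_pos: [0.45, -0.2396, 0.1627]
tcp_rot: [0.998, 0.069, -0.0, -0.0]
ft_force: [-0.4, -0.2, -0.1]
finger_gap: 0.0
grasp_force: 0.0
```

```bash
python3 -c "
from h import *
snap('top','r.png',(195,105,325,225),5)
tr=np.load('tr.npy')
m=cv2.inRange(cv2.cvtColor(cv2.imread('pics/raw_r.png'),cv2.COLOR_BGR2HSV),(8,80,60),(24,255,255))
n,l,s,c=cv2.connectedComponentsWithStats(m)
for i in range(1,n):
    if 15<s[i,4]<1000 and 200<c[i][0]<320 and 110<c[i][1]<225:
        r=ray('top',*c[i],.05); print(s[i],c[i].round(1),wt(r,tr).round(3))
"
```

```text
[283 188  14  12 129] [290.  193.2] [-0.085 -0.069]
[229 193  26  18 325] [242.6 200.2] [-0.086  0.058]
```

View pics/r.png

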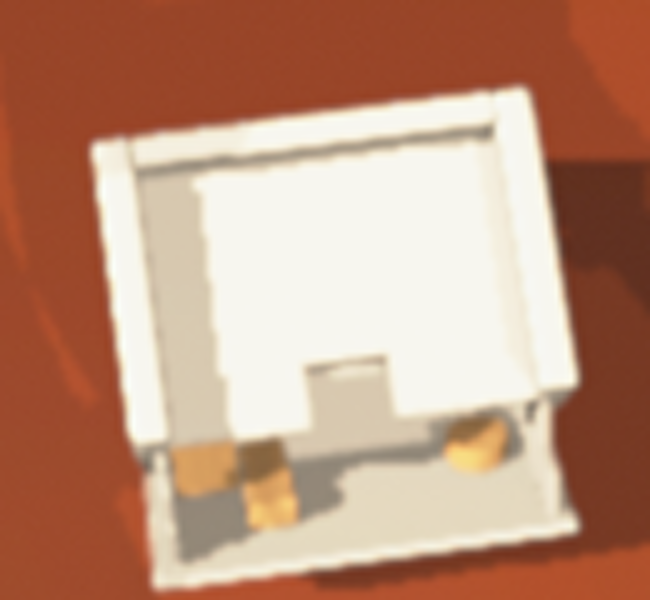

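All three offcuts are inside the bin: the square at (205,468), the long at (268,485) and the round at (478,443). The tray is clear. Now I'll go round to the front to shut the bin.

>>> apply_moves:
  plan: "1 -0.05 1 0 0 0 0; 1 -0.05 1 0 0 0 0; 1 -0.05 1 0 0 0 0; 1 -0.05 1 0 0 0 0; 1 -0.05 1 0 0 0 0"

```text
t: 20.65
ee_pos: [0.4425, -0.0877, 0.1627]
tcp_rot: [0.998, 0.069, -0.0, 0.0]
ft_force: [0.7, 0.4, 0.1]
finger_gap: 0.0004
grasp_force: 0.0
```

>>> apply_moves:
  plan: "1 -0.05 1 0 0 0 0; 1 -0.05 1 0 0 0 0; 1 -0.05 1 0 0 0 0; 1 0 0.98 0 0 0 0; 1 0 0 -0.5 0 0 0"

```text
t: 21.28
ee_pos: [0.4388, 0.0326, 0.1482]
tcp_rot: [0.998, 0.071, 0.001, -0.0]
ft_force: [1.0, -1.0, 0.0]
finger_gap: -0.0004
grasp_force: 0.0
```

>>> apply_moves:
  plan: "1 0 0 -0.75 0 0 0; 1 0 0 -0.75 0 0 0; 1 0 0 0 0 0 0"

```text
t: 21.65
ee_pos: [0.437, 0.0299, 0.1013]
tcp_rot: [0.998, 0.069, -0.002, -0.0]
ft_force: [0.1, 0.0, 0.9]
finger_gap: -0.0005
grasp_force: 0.0
```

>>> apply_moves:
  plan: "1 0 0 -0.5 0 0 0; 1 0 0 -0.5 0 0 0; 1 0 0 0 0 0 0"

```text
t: 22.02
ee_pos: [0.4378, 0.0306, 0.0718]
tcp_rot: [0.998, 0.069, -0.001, -0.0]
ft_force: [0.5, -0.5, -0.2]
finger_gap: -0.0
grasp_force: 0.0
```

>>> apply_moves:
  plan: "1 0 0 -0.6 0 0 0; 1 0 0 -0.6 0 0 0; 1 0 0 0 0 0 0"

```text
t: 22.4
ee_pos: [0.4379, 0.0307, 0.0364]
tcp_rot: [0.998, 0.069, -0.001, -0.0]
ft_force: [-0.4, -0.5, 0.8]
finger_gap: -0.0002
grasp_force: 0.0
```

>>> apply_moves:
  plan: "1 0.2 0.03 0 0 0 0; 1 0.2 0.03 0.1 0 0 0; 1 0.2 0.03 0.15 0 0 0; 1 0.2 0.03 0.15 0 0 0; 1 0.2 0.03 0.15 0 0 0"

```text
t: 23.02
ee_pos: [0.4692, 0.0352, 0.0541]
tcp_rot: [0.998, 0.069, 0.0, -0.0]
ft_force: [-2.2, -0.8, 1.5]
finger_gap: 0.0004
grasp_force: 1.2
```

>>> apply_moves:
  plan: "1 0.2 0.03 0.1 0 0 0; 1 0.2 0.03 0.1 0 0 0; 1 0.2 0.03 0.1 0 0 0; 1 0.2 0.03 0.1 0 0 0; 1 0.2 0.03 0.1 0 0 0"

```text
t: 23.65
ee_pos: [0.4989, 0.0398, 0.0685]
tcp_rot: [0.998, 0.069, -0.0, -0.0]
ft_force: [-1.0, -0.2, 0.1]
finger_gap: 0.0
grasp_force: 0.5
```

>>> apply_moves:
  plan: "1 0.1 0.015 0 0 0 0; 1 0.1 0.015 0 0 0 0"

```text
t: 23.9
ee_pos: [0.5046, 0.0406, 0.0683]
tcp_rot: [0.998, 0.069, -0.0, -0.0]
ft_force: [-1.5, -0.6, 0.9]
finger_gap: 0.0002
grasp_force: 0.6
```

>>> apply_moves:
  plan: "1 0.06 0.01 0 0 0 0; 1 0.06 0.01 0 0 0 0"

```text
t: 24.15
ee_pos: [0.5078, 0.0411, 0.0683]
tcp_rot: [0.998, 0.069, -0.0, 0.0]
ft_force: [-11.4, -1.1, 5.9]
finger_gap: 0.0002
grasp_force: 5.7
```

>>> apply_moves:
  plan: "1 0.05 0.005 0 0 0 0; 1 0 0 0 0 0 0"

```text
t: 24.4
ee_pos: [0.5077, 0.041, 0.0679]
tcp_rot: [0.998, 0.069, -0.002, 0.0]
ft_force: [-10.8, -1.4, 5.4]
finger_gap: 0.0001
grasp_force: 5.4
```

>>> apply_moves:
  plan: "1 0.08 0.01 0 0 0 0; 1 0 0 0 0 0 0"

```text
t: 24.65
ee_pos: [0.5078, 0.0408, 0.0673]
tcp_rot: [0.998, 0.069, -0.004, 0.001]
ft_force: [-23.3, -2.7, 11.3]
finger_gap: -0.0001
grasp_force: 11.8
```

>>> apply_moves:
  plan: "1 -0.5 -0.07 0 0 0 0; 1 -1 -0.14 0 0 0 0; 1 -0.2 0 1 0 0 0; 1 0 0 1 0 0 0; 1 0 -0.5 1 0 0 0"

```text
t: 25.28
ee_pos: [0.4609, 0.021, 0.1596]
tcp_rot: [0.998, 0.07, 0.001, -0.0]
ft_force: [-0.1, 0.6, -0.2]
finger_gap: -0.0001
grasp_force: 0.0
```

>>> apply_moves:
  plan: "1 0 -1 0 0 0 0; 1 0 -1 0 0 0 0; 1 0 -1 0 0 0 0; 1 0 -1 0 0 0 0; 1 0 -1 0 0 0 0"

```text
t: 25.9
ee_pos: [0.461, -0.1307, 0.1586]
tcp_rot: [0.998, 0.069, 0.0, 0.0]
ft_force: [0.3, -1.2, 0.5]
finger_gap: -0.0001
grasp_force: 0.0
```

```bash
python3 - <<'E'
from h import *
for n,a in(('top','a'),('side','b')):
    snap(n,n+'_end.png')
    A=cv2.imread(f'pics/raw_{a}.png',0); B=cv2.imread(f'pics/raw_{n}_end.png',0)
    # panel corner templates from the start picture
    tr=np.load('tr.npy')
    for y in (.1,0,-.1):
        u,v=np.round(proj(n,tw((-.078,y,.099),tr))).astype(int)
        t=A[v-8:v+9,u-8:u+9]; R=cv2.matchTemplate(B[v-14:v+15,u-14:u+15],t,cv2.TM_CCOEFF_NORMED)
        _,mx,_,loc=cv2.minMaxLoc(R); print(n,y,(u,v),'score',round(mx,3),'shift',loc[0]-6,loc[1]-6)
o=env.get_obs();print(o['t'],o['ee_pos'],o['ft_force'])
E
```

```text
top 0.1 (np.int64(225), np.int64(196)) score 0.973 shift 0 0
top 0 (np.int64(266), np.int64(190)) score 0.983 shift 0 0
top -0.1 (np.int64(306), np.int64(185)) score 0.991 shift 0 0
side 0.1 (np.int64(233), np.int64(174)) score 0.924 shift 0 0
side 0 (np.int64(256), np.int64(191)) score 0.656 shift -1 -1
side -0.1 (np.int64(284), np.int64(212)) score 0.647 shift 3 6
26.0 [ 0.46069211 -0.13260028  0.15845122] [0.87711474 0.6403672  0.62866274]
```

The panel is back at its starting position in the top view, and it did not move under 23 N. Handing in.

```bash
python3 -c "
from rig import env
print(env.finish_job())"
```

```text
the job is handed in; nothing more can be done
None
```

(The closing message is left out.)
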